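# Set up the sprung decorating clamp and hold it open

### The arm

A 6-joint arm with a two-finger parallel gripper is mounted at the origin on a cart in front of the work surface, level with it; the furniture and walls round the work are solid. World frame = base frame: x ahead of the robot, y to its left, z up, the work surface at z = 0. Lengths are in m, angles in rad, forces in N, time in s.
With the tool pointing down it reaches from about 0.275 to 0.875 m from the base axis. Payload 12.5 kg.
Tool frame: the origin (TCP) lies on the centre line of the jaws, within the pads' length; the fingertips stand 11 mm ahead of it and the grasp point (between the pads) lies 8 mm behind it (arm.finger_overhang is the z of the fingertips in the tool frame, in m); z points along the fingers, x is the direction in which the jaws open and shut, and the axes are right-handed (so a half turn about z gives the same grasp; the last joint's range is limited). The gripper opens to 85 mm and grips with 20 to 120 N. Pads are 22 mm wide; open, the fingers measure 114 mm over their backs; the gripper's body (76 mm by 85 mm) begins 54 mm behind the grasp point. The pads swing forward as they close: fully open they stand 13 mm farther back than shut.
Start: joints at [-1.259, 0.351, 1.652, -0, 1.139, -0.085], TCP at [0.213, -0.507, 0.242] pointing down, gripper open.
Joint ranges: [-2.75, 2.75], [-0.79, 2.1], [0.01, 2.65], [-1.57, 4.71], [0.07, 3.14], [-2.87, 2.87]. Speed limits (rad/s): [2.22, 2.22, 2.79, 3.14, 3.14, 3.14].

### API

Orientations are given as a 3x3 rotation matrix whose columns are the frame's x, y, z axes.
In Python, from bench import arm gives the robot as it stands.
- The arm moves only by the tool arm_command, never from a script. Its argument "targets" is one flat list of numbers, 5 for each row, row after row: the shift along the tool's x, y, z in m, then the turn about the tool's z in units of 5 degrees (1.0 is 5 degrees), then the gripper's target within -1 to 1 (fully open at 1, half-way at 0, shut at -1). A call has exactly 10 rows; each row is the pose to reach, as a shift and turn from the pose commanded when the call began, along the tool's axes at that moment; what a row does not reach only later rows make up. A row lasts 1/12 s, in which the tool goes at most 41.7 mm and 7.16 degrees, less where a joint would pass 70% of its speed; a pose out of reach is approached as far as the arm can. A call with a gripper value outside its range is refused whole. The fingers move at their own pace and stop on an object; "grip_force" is the grip in N (left out, the last holds). Time passes only in rows, so rows that repeat a pose let the fingers close, or fill a call up. It gives the time, the measured TCP pose, the force and the opening at its end, in the units of the state.
- arm.get_state(): the state, without advancing time (a new reading comes with each control period).
- arm.get_image(name): name is "scene" or "side" or "wrist"; returns the picture (480x640x3 uint8, red, green, blue); there is no depth.
- arm.get_calibration(name): a dict with "camera_matrix" (3x3 intrinsics, pixels), "R" (3x3) and "t" (3): a world point X has camera coordinates R X + t; the wrist camera has in their place "tool_from_camera" (4x4, takes a point from camera to tool coordinates, whose origin is the TCP and whose axes are the tool frame's). Camera axes: x right, y down, z forward; pixel columns grow to the right and rows downward; lengths in m; the calibration is good to about 2 mm. A picture is of the moment at which its call begins: read the wrist's pose just before it. get_calibration takes no time and is no camera call.
- arm.sign_off(): hands the job in, once; it reports no verdict.
The state is a dict: "clock": time; "joint_pos": joint angles; "qvel": joint speeds; "joint_torque": joint torques, N m; "position": TCP position; "ee_rot": TCP orientation; "force": force on the tool from outside, world axes, zero at the start; "torque": the same for the moment, N m; "opening": finger opening in m.
Only numpy, scipy, OpenCV 4.12 (cv2) and the standard library are available. Lean on these libraries where they do the work, as an engineer would, in place of code of your own. Each camera call takes 0.05 s, during which the arm holds its last target.

### The job

Get the little wooden decorating clamp ready for its next piece: slide the side stop along the rear fence until its pointer points at the marker clip on the fence, and only then pull the sprung jaw out by its upright tab until the jaw's pointer points at the marker clip on the side of the board. The spring would shut the jaw, so finish while still holding the jaw steady at its clip with the gripper, and do not knock or shift the pieces, pot and brush standing around.

Things in the scene. Friction and masses are not known exactly. Their poses are not given: they have to be found in the camera images.
- clamp: the decorating clamp, fixed to the table: a plywood board 200 mm (its x, -120 to +80) by 150 mm (its y, -75 to +75), board top at z = 20 mm, on which stands a wooden rear fence 50 mm (x +30 to +80) by 150 mm, top at z = 36 mm. A steel slideway runs along x over the board. Origin at table height; x points from the front (pull-tab end, facing roughly to the robot) to the rear fence, y to the left along the fence, z up. Nothing on the clamp is higher than 90 mm
- side_stop (a joint): position of the side stop along the fence, m: 0 at the right-hand end (-y of the clamp) growing towards the clamp's +y to 0.10 at the left-hand end. About 1.5 N of friction, it stays where it is left
- stop_grip (a point): point in the side stop's wooden upright grip, on its centre line, 20 mm below its top; in the clamp's frame x = +55 mm, y = joint - 50 mm, z = 70 mm. The grip is 12 mm thick along the clamp's x, 24 mm wide along y and stands from z = 45 to 90 mm on a steel foot 26 x 30 mm
- stop_pointer (a point): tip of the side stop's small steel pointer, which points back (+x) to the rear edge of the fence: clamp frame x = +70 mm, y = joint - 50 mm, z = 40 mm
- stop_clip: dark steel marker clip over the rear edge of the fence, fixed, 12 mm wide along the fence (y), 5 mm high; its origin is the middle of the clip on the fence top, 78 mm behind the clamp's origin; axes as the clamp's. It lies to the left (+y) of where the stop starts. The stop is set when its pointer tip is within the clip's width (6 mm either side of the middle)
- jaw (a joint): how far the sprung jaw is pulled out, m: 0 shut, growing as it is pulled towards the clamp's -x, 0.06 at most. A spring (120 N/m) draws it shut: 6 N at 0, 12 N at 0.05; it does not stay open by itself
- jaw_tab (a point): point in the jaw's wooden upright pull tab, on its centre line, 18 mm below its top: clamp frame x = -55 mm - joint, y = 0, z = 70 mm. The tab is 12 mm thick along the clamp's x, 32 mm wide along y, and stands up to z = 88 mm. The jaw block, 60 mm wide and only 47 mm high, begins 50 mm behind the tab's centre; the bar that joins them is 16 mm wide with its top at z = 38 mm
- jaw_pointer (a point): tip of the jaw's small steel pointer, which points to the right-hand (-y) edge of the board: clamp frame x = +5 mm - joint, y = -58 mm, z = 30 mm
- jaw_clip: dark steel marker clip over the right-hand (-y) edge of the board, fixed, 12 mm wide along x, 5 mm high; its origin is the middle of the clip on the board top, 70 mm to the right of the clamp's centre line; axes as the clamp's. The jaw is at its mark when its pointer tip is within the clip's width (6 mm either side of the middle)
- rabbit: small white rabbit figure, 36 x 38 x 79 mm, loose, standing at the front left of the clamp; origin under its middle; leave it alone
- cat: small white cat figure, 40 x 42 x 73 mm, loose, standing at the right of the clamp; origin under its middle; leave it alone
- dish: small white dish, 69 mm across, 24 mm high, loose, to the left; origin under its middle; leave it alone
- pot: water pot, 76 mm across, 73 mm high, loose, to the right; origin under its middle; leave it alone
- brush: paint brush, 192 mm long, 10 mm thick, loose, lying to the left; origin under its middle; leave it alone

How it is judged:
By the outcome, as a careful person would: the job done as asked, in the order asked, and still so for the second after the job is handed in, while the arm keeps its last pose, push and grip.
It also fails if it takes over 45 s, if anything falls off the work surface, if the arm or the gripper's body presses on something with over 40 N, if the wrist force passes 120 N, or if a joint passes its speed limit or range.

## Working session

There is one attempt and no reset: what is moved stays moved. The work goes in short steps, Python scripts to look and compute and a tool call to move; the robot and the scene stay as the last step left them, time stands still between calls to the robot, and variables do not carry over. Pictures are saved under pics/ and viewed, and the job is handed in when it is done.

Besides the shell and the picture viewer there is one more tool, called by a JSON object that holds its "op" and its "data", one argument or row to a line. arm_command: Moves the arm, as the interface text tells. Its arguments: {"type":"object","properties":{"targets":{"type":"array","items":{"type":"number"}},"grip_force":{"type":"number"}},"required":["targets"]}

```bash
mkdir -p pics
python3 - <<'E'
from bench import arm
import cv2,numpy as np
s=arm.get_state();print(s['clock'],s['position'],s['ee_rot'],s['opening'],arm.finger_overhang)
for n in ("scene","side"):
    im=arm.get_image(n);cv2.imwrite(f"pics/{n}0.png",im[:,:,::-1]);c=arm.get_calibration(n);print(n,c)
print(arm.get_calibration("wrist"))
E
```

```text
0.0 [ 0.21246528 -0.50694771  0.24174102] [[ 3.86436889e-01 -9.22315777e-01 -3.71099325e-04]
 [-9.22315066e-01 -3.86437053e-01  1.15046300e-03]
 [-1.20449671e-03 -1.02310845e-04 -9.99999269e-01]] 0.085465855081437 0.011
scene {'camera_matrix': array([[574.28733239,   0.        , 320.49783332],
       [  0.        , 574.28733239, 239.87799333],
       [  0.        ,   0.        ,   1.        ]]), 'R': array([[-0.87972665, -0.4752638 , -0.01432968],
       [-0.29485983,  0.56894077, -0.76770051],
       [ 0.373013  , -0.67114136, -0.64064856]]), 't': array([0.39356381, 0.30820502, 0.95722346])}
side {'camera_matrix': array([[435.46802593,   0.        , 316.2069051 ],
       [  0.        , 435.46802593, 240.2024145 ],
       [  0.        ,   0.        ,   1.        ]]), 'R': array([[-0.88031688, -0.47389385, -0.02160586],
       [-0.19319551,  0.39973711, -0.89603892],
       [ 0.433264  , -0.78462403, -0.44344949]]), 't': array([0.40550639, 0.2455656 , 0.83664591])}
{'camera_matrix': array([[361.4740299 ,   0.        , 319.00247949],
       [  0.        , 361.4740299 , 244.11407109],
       [  0.        ,   0.        ,   1.        ]]), 'tool_from_camera': array([[ 9.99999178e-01, -1.26357210e-03,  2.19119954e-04,
         1.04829126e-03],
       [ 1.14528623e-03,  9.56803757e-01,  2.90732279e-01,
        -7.41198325e-02],
       [-5.77015992e-04, -2.90731789e-01,  9.56804418e-01,
        -1.31184810e-01],
       [ 0.00000000e+00,  0.00000000e+00,  0.00000000e+00,
         1.00000000e+00]])}
```

View pics/scene0.png

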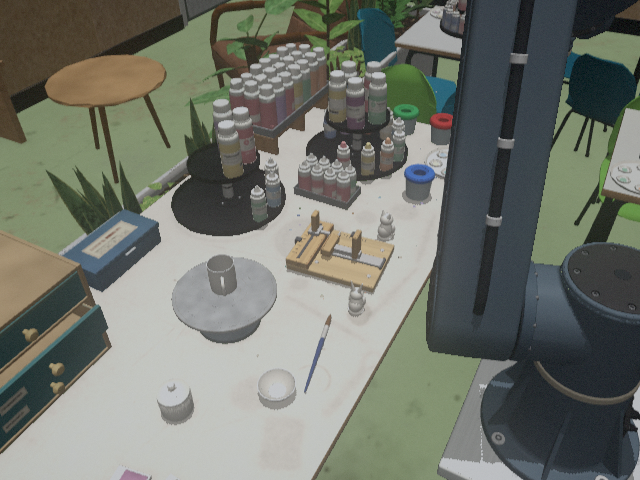

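View pics/side0.png

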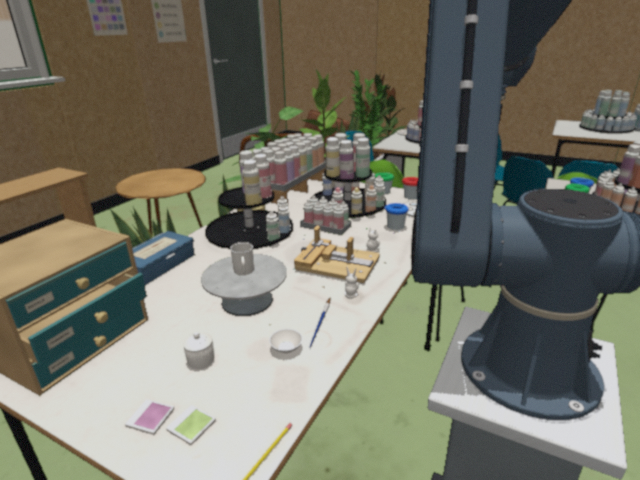

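Scene: the clamp is at about (340,255), with the cat at (385,225), rabbit at (356,300), brush at (318,355), dish at (277,387), and pot (blue rim) at (420,180). I'll enlarge it next.

Run:
```python
import cv2
a=cv2.imread("pics/scene0.png")[200:300,275:408];cv2.imwrite("pics/sz.png",cv2.resize(a,None,fx=6,fy=6,interpolation=cv2.INTER_CUBIC))
```

```text
(no output)
```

View pics/sz.png

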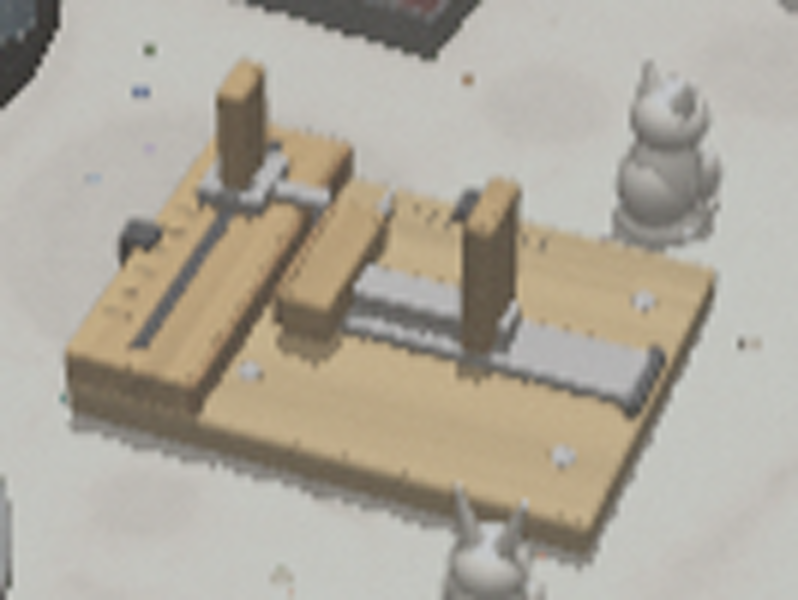

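```bash
cat > h.py <<'E'
import numpy as np
from scipy.optimize import least_squares
from bench import arm
def proj(X,n):
    c=arm.get_calibration(n);P=np.asarray(X)@c['R'].T+c['t'];p=P@c['camera_matrix'].T;return p[:,:2]/p[:,2:]
def projw(X,R,t):
    c=arm.get_calibration('wrist');T=c['tool_from_camera']
    P=(np.asarray(X)-t)@R; P=(P-T[:3,3])@T[:3,:3]; p=P@c['camera_matrix'].T;return p[:,:2]/p[:,2:]
def c2w(L,q):
    L=np.atleast_2d(L);c,s=np.cos(q[2]),np.sin(q[2]);return L@np.array([[c,-s,0],[s,c,0],[0,0,1]]).T+[q[0],q[1],0]
def ray(px,n,z):
    c=arm.get_calibration(n);d=c['R'].T@np.linalg.solve(c['camera_matrix'],[*px,1]);o=-c['R'].T@c['t'];return o+d*(z-o[2])/d[2]
def rayw(px,R,t,z):
    c=arm.get_calibration('wrist');T=c['tool_from_camera'];d=R@T[:3,:3]@np.linalg.solve(c['camera_matrix'],[*px,1]);o=t+R@T[:3,3];return o+d*(z-o[2])/d[2]
def w2c(W,q):
    c,s=np.cos(q[2]),np.sin(q[2]);return (np.atleast_2d(W)-[q[0],q[1],0])@np.array([[c,-s,0],[s,c,0],[0,0,1]])
E
python3 - <<'E'
from h import *
L=np.array([[80,75,36],[30,75,36],[80,-75,36],[30,-75,36],[-120,-75,20],[-120,75,20],[-55,0,88]])/1e3
px=np.array([[68,353],[197,388],[275,130],[352,148],[714,270],[590,530],[495,190]])/6+[275,200]
r=least_squares(lambda q:(proj(c2w(L,q),'scene')-px).ravel(),[.55,-.2,0]);q=r.x
print(q,np.degrees(q[2]),r.fun.round(1))
for nm,p,z in [('grip top',(243,72),.09),('stopclip',(142,225),.041),('jawclip',(468,195),.025),('jawclip b',(462,217),.022),('jawptr',(388,205),.03),('tabtop',(495,190),.088)]:
    w=ray(np.array(p)/6+[275,200],'scene',z);print(nm,w.round(4),(w2c(w,q)*1e3).round(1))
for nm,p in [('cat base',(385,240)),('rabbit base',(356,312)),('pot rim',(420,170))]:
    w=ray(p,'scene',0.0 if 'base' in nm else .073);print(nm,w.round(3),(w2c(w,q)*1e3).round(0))
E
```

```text
[ 0.51935593 -0.19818905  0.0745319 ] 4.270363477226816 [ 0.1 -0.9 -0.4 -0.6 -5.5 -3.1  1.4 -0.9  2.8  0.7  0.4  0.9  0.9  2.8]
grip top [ 0.5813 -0.2273  0.09  ] [[ 59.6 -33.6  90. ]]
stopclip [ 0.6014 -0.184   0.041 ] [[82.9  8.  41. ]]
jawclip [ 0.51   -0.2733  0.025 ] [[-14.9 -74.2  25. ]]
jawclip b [ 0.5078 -0.2637  0.022 ] [[-16.4 -64.5  22. ]]
jawptr [ 0.5317 -0.2485  0.03  ] [[  8.5 -51.1  30. ]]
tabtop [ 0.4702 -0.2099  0.088 ] [[-49.9  -8.   88. ]]
cat base [ 0.445 -0.311  0.   ] [[ -82. -107.    0.]]
rabbit base [ 0.407 -0.075  0.   ] [[-103.  131.    0.]]
pot rim [ 0.445 -0.517  0.073] [[ -98. -312.   73.]]
```

{"op": "arm_command", "data": {
  "targets": [-0.04,-0.09,0,-3,1,-0.09,-0.2,0,-7,1,-0.174,-0.406,0,-14.3,1,-0.174,-0.406,0,-14.3,1,-0.174,-0.406,0,-14.3,1,-0.174,-0.406,0,-14.3,1,-0.174,-0.406,0,-14.3,1,-0.174,-0.406,0,-14.3,1,-0.174,-0.406,0,-14.3,1,-0.174,-0.406,0,-14.3,1]
}}

```text
clock: 0.93
position: [0.5033, -0.2059, 0.2422]
ee_rot: [[0.997, 0.08, -0.0], [0.08, -0.997, 0.0], [-0.0, -0.0, -1.0]]
force: [1.0, -0.7, -1.0]
opening: 0.085
```

{"op": "arm_command", "data": {
  "targets": [0,0,0,0,0,0,0,0,0,0,0,0,0,0,0,0,0,0,0,0,0,0,0,0,0,0,0,0,0,0,0,0,0,0,0,0,0,0,0,0,0,0,0,0,0,0,0,0,0,0]
}}

```text
clock: 1.77
position: [0.5022, -0.2079, 0.2423]
ee_rot: [[0.997, 0.074, 0.0], [0.074, -0.997, -0.0], [0.0, 0.0, -1.0]]
force: [0.4, 0.7, -0.3]
opening: 0.0427
```

Run:
```python
from bench import arm
import cv2,numpy as np
s=arm.get_state();print(s['clock'],s['position'],s['ee_rot'],s['opening'],s['qvel'],s['joint_pos'])
cv2.imwrite("pics/w1.png",arm.get_image("wrist")[:,:,::-1]);np.savez("w1.npz",R=s['ee_rot'],t=s['position'])
cv2.imwrite("pics/s1.png",arm.get_image("scene")[:,:,::-1])
```

```text
1.7667 [ 0.5022305  -0.20792056  0.24231002] [[ 9.97288639e-01  7.35891738e-02  5.67385990e-05]
 [ 7.35891748e-02 -9.97288641e-01 -1.49461552e-05]
 [ 5.54848850e-05  1.90809775e-05 -9.99999998e-01]] 0.04274541311373579 [ 0.00443382  0.00066272  0.00109322 -0.00137647  0.00110302  0.00195129] [-4.78168446e-01  3.39031394e-01  1.66847274e+00  1.41687993e-05
  1.13403127e+00 -5.51830195e-01]
```

View pics/w1.png

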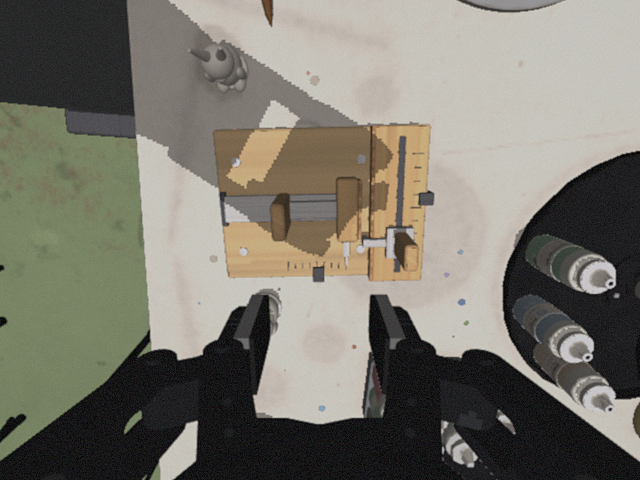

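The wrist view shows the whole clamp. Stop is at about (402,245), stop clip (427,198), tab (280,217), and jaw clip (319,273). I'll enlarge this too.

Run:
```python
import cv2
a=cv2.imread("pics/w1.png")[115:290,205:445];cv2.imwrite("pics/wz.png",cv2.resize(a,None,fx=3.333,fy=3.333,interpolation=cv2.INTER_CUBIC))
```

```text
(no output)
```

View pics/wz.png

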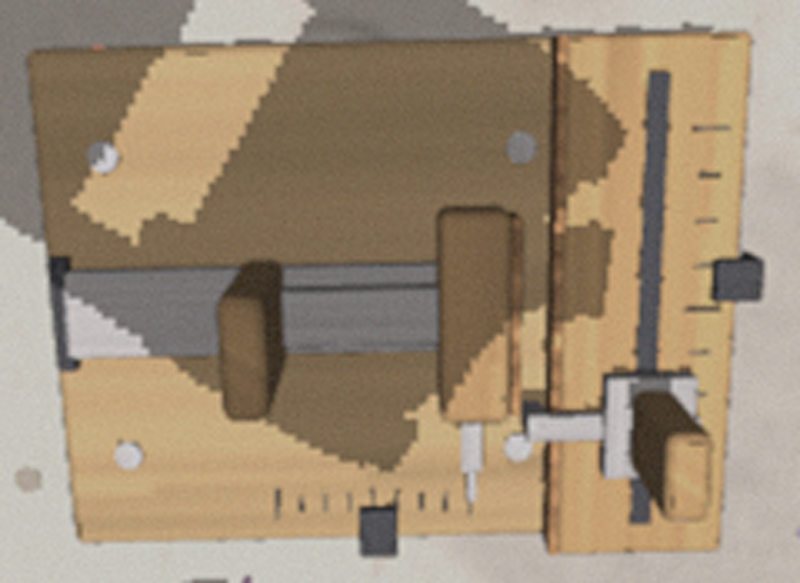

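Run:
```python
from h import *
d=np.load('w1.npz');R,t=d['R'],d['t']
S=lambda p:np.array(p)*.3+[205,115]
L=np.array([[80,75,36],[80,-75,36],[30,-75,36],[30,75,36],[-120,-75,20],[-120,75,20],[-55,-16,88],[-55,16,88]])/1e3
px=S([[748,35],[718,550],[548,552],[556,38],[80,540],[30,53],[246,417],[246,290]])[:6]
r=least_squares(lambda q:(projw(c2w(L[:6],q),R,t)-px).ravel(),[.52,-.2,.07]);q=r.x
print(q,np.degrees(q[2]),r.fun.round(1));np.save('q.npy',q)
for nm,p,z in [('grip top',(688,477),.09),('foot',(650,425),.042),('stopclip',(739,275),.041),('stopclip top',(739,258),.041),('stopclip bot',(739,295),.041),('jawclip l',(360,508),.025),('jawclip r',(397,508),.025),('jawptr',(472,503),.03),('tabtop',(246,357),.088)]:
    w=rayw(S(p),R,t,z);print(nm,w.round(4),(w2c(w,q)*1e3).round(1))
L2=np.array([[80,75,36],[30,75,36],[-120,-75,20],[-120,75,20],[30,-75,36]])/1e3
print((proj(c2w(L2,q),'scene')-(np.array([[68,353],[197,388],[714,270],[590,530],[352,148]])/6+[275,200])).round(1))
for n,p in [('cat head',(270,310)),('rabbit',(222,65))]:
    w=rayw(p,R,t,.06);print(n,(w2c(w,q)*1e3).round(0))
```

```text
[ 0.52286803 -0.20179081  0.09603206] 5.5022316783268055 [ 1.2 -1.3  0.3  1.   1.6  1.5  2.4 -0.8 -2.5  2.3 -3.3 -0.9]
grip top [ 0.5808 -0.2276  0.09  ] [[ 55.2 -31.2  90. ]]
foot [ 0.5818 -0.2284  0.042 ] [[ 56.1 -32.1  42. ]]
stopclip [ 0.6007 -0.1837  0.041 ] [[79.2 10.5 41. ]]
stopclip top [ 0.5999 -0.1791  0.041 ] [[78.9 15.2 41. ]]
stopclip bot [ 0.6016 -0.1893  0.041 ] [[79.5  4.9 41. ]]
jawclip l [ 0.5006 -0.2662  0.025 ] [[-28.4 -62.   25. ]]
jawclip r [ 0.512  -0.2653  0.025 ] [[-16.9 -62.2  25. ]]
jawptr [ 0.5343 -0.2602  0.03  ] [[  5.8 -59.3  30. ]]
tabtop [ 0.4697 -0.2054  0.088 ] [[-53.3   1.5  88. ]]
[[-0.2 -1.7]
 [-0.4 -1.7]
 [ 1.6 -1.6]
 [ 0.8 -1.4]
 [ 0.  -2.2]]
cat head [[-70. -91.  60.]]
rabbit [[-94. 123.  60.]]
```

{"op": "arm_command", "data": {
  "targets": [0.04,0.013,0,-0.25,0,0.077,0.026,0,-0.25,0,0.077,0.026,0.04,-0.25,0,0.077,0.026,0.08,-0.25,0,0.077,0.026,0.11,-0.25,0,0.077,0.026,0.13,-0.25,0,0.077,0.026,0.13,-0.25,0,0.077,0.026,0.13,-0.25,0,0.077,0.026,0.13,-0.25,0,0.077,0.026,0.13,-0.25,0]
}}

```text
clock: 2.7
position: [0.5819, -0.2285, 0.1143]
ee_rot: [[0.995, 0.096, 0.003], [0.096, -0.995, -0.001], [0.003, 0.002, -1.0]]
force: [0.2, 0.3, 0.6]
opening: 0.0431
```

Run:
```python
from bench import arm
import cv2,numpy as np
s=arm.get_state();print(s['clock'],s['position'],s['ee_rot'],s['opening'])
cv2.imwrite("pics/w2.png",arm.get_image("wrist")[:,:,::-1]);np.savez("w2.npz",R=s['ee_rot'],t=s['position'])
im=arm.get_image("scene")[:,:,::-1];cv2.imwrite("pics/s2.png",im);cv2.imwrite("pics/s2z.png",cv2.resize(im[180:300,260:420],None,fx=5,fy=5,interpolation=cv2.INTER_CUBIC))
```

```text
2.7 [ 0.58192827 -0.2284773   0.11434745] [[ 0.99541336  0.09562484  0.00285149]
 [ 0.095629   -0.99541612 -0.00135984]
 [ 0.00270838  0.00162629 -0.99999501]] 0.04308181669476208
```

View pics/w2.png

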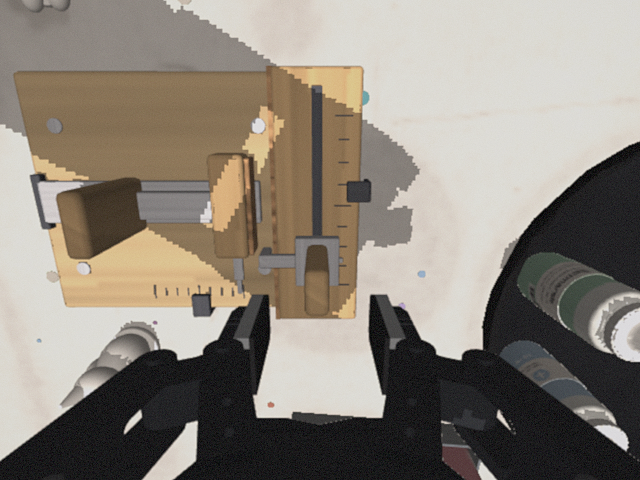

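View pics/s2z.png

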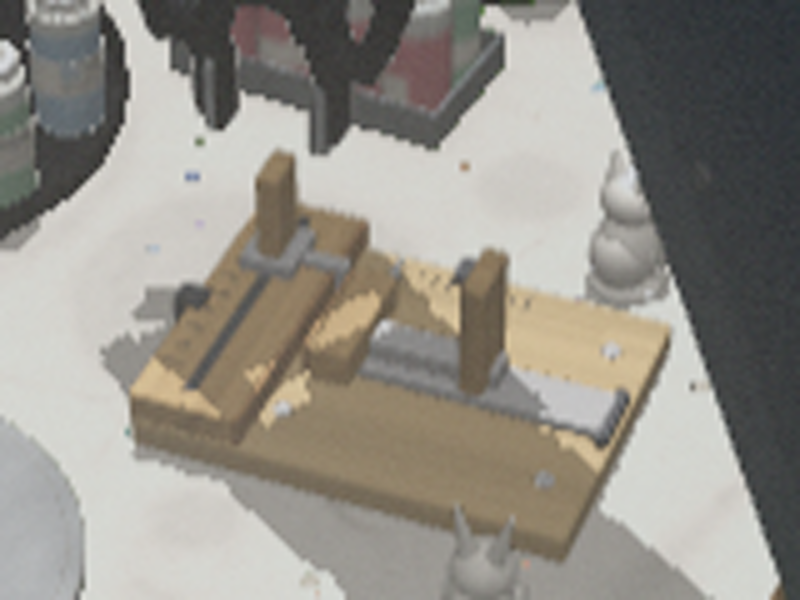

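Run:
```python
from h import *
d=np.load('w2.npz');R,t=d['R'],d['t'];q=np.load('q.npy')
px=np.array([[362,67],[354,318],[273,318],[270,67],[66,306],[16,73]])
L=np.array([[80,75,36],[80,-75,36],[30,-75,36],[30,75,36],[-120,-75,20],[-120,75,20]])/1e3
r=least_squares(lambda q:(projw(c2w(L,q),R,t)-px).ravel(),q);q=r.x
print(q,np.degrees(q[2]),r.fun.round(1))
for nm,p,z in [('grip top',(317,299),.09),('foot',(317,260),.042),('stopclip',(358,190),.041),('clip top',(358,180),.041),('clip bot',(358,202),.041),('jawclip l',(192,298),.025),('jawclip r',(210,298),.025),('jawptr',(241,292),.03)]:
    w=rayw(p,R,t,z);print(nm,w.round(4),(w2c(w,q)*1e3).round(1))
print(projw([t],R,t), proj([t+[0,0,-.011]],'scene'), ((proj([t+[0,0,-.011]],'scene')-[260,180])*5))
```

```text
[ 0.52360638 -0.2016024   0.0913009 ] 5.2311564146677885 [ 3.  -0.4  1.6  3.1  5.5  2.9  0.  -0.8 -3.   3.1 -6.9 -2.9]
grip top [ 0.5815 -0.2299  0.09  ] [[ 55.  -33.4  90. ]]
foot [ 0.5811 -0.2274  0.042 ] [[ 54.9 -31.   42. ]]
stopclip [ 0.6003 -0.1838  0.041 ] [[78.  10.7 41. ]]
clip top [ 0.5996 -0.1783  0.041 ] [[77.8 16.3 41. ]]
clip bot [ 0.6012 -0.1906  0.041 ] [[78.3  3.9 41. ]]
jawclip l [ 0.5011 -0.268   0.025 ] [[-28.5 -64.1  25. ]]
jawclip r [ 0.513  -0.2669  0.025 ] [[-16.5 -64.1  25. ]]
jawptr [ 0.5344 -0.2582  0.03  ] [[  5.6 -57.4  30. ]]
[[318.2837025  322.22455366]] [[315.36787584 206.77431348]] [[276.83937918 133.87156742]]
```

{"op": "arm_command", "data": {
  "targets": [0,0,0.02,0,0,0,0,0.04,0,0,0,0,0.052,0,0,0,0,0.052,0,0,0,0,0.052,0,-0.4,0,0,0.052,0,-1,0,0,0.052,0,-1,0,0,0.052,0,-1,0,0,0.052,0,-1,0,0,0.052,0,-1],
  "grip_force": 30
}}

```text
clock: 3.63
position: [0.5809, -0.2284, 0.0617]
ee_rot: [[0.995, 0.096, 0.0], [0.096, -0.995, -0.001], [0.0, 0.001, -1.0]]
force: [-5.2, -0.6, 4.4]
opening: 0.0116
```

{"op": "arm_command", "data": {
  "targets": [0,0,0,0,-1,0,0,0,0,-1,0,0,0,0,-1,0,0,0,0,-1,0,0,0,0,-1,0,0,0,0,-1,0,0,0,0,-1,0,0,0,0,-1,0,0,0,0,-1,0,0,0,0,-1]
}}

```text
clock: 4.47
position: [0.5809, -0.2284, 0.0616]
ee_rot: [[0.995, 0.096, 0.0], [0.096, -0.995, -0.001], [0.0, 0.001, -1.0]]
force: [-5.2, -0.9, 5.3]
opening: 0.0116
```

{"op": "arm_command", "data": {
  "targets": [0,-0.006,0,0,-1,0,-0.012,0,0,-1,0,-0.018,0,0,-1,0,-0.024,0,0,-1,0,-0.03,0,0,-1,0,-0.036,0,0,-1,0,-0.042,0,0,-1,0,-0.042,0,0,-1,0,-0.042,0,0,-1,0,-0.042,0,0,-1]
}}

```text
clock: 5.3
position: [0.5768, -0.1862, 0.0616]
ee_rot: [[0.995, 0.096, -0.0], [0.096, -0.995, -0.0], [-0.0, 0.0, -1.0]]
force: [-4.6, 0.8, 4.4]
opening: 0.0118
```

Run:
```python
from bench import arm
import cv2,numpy as np
s=arm.get_state();print(s['clock'],s['position'],s['ee_rot'],s['force'],s['opening'])
im=arm.get_image("wrist")[:,:,::-1];cv2.imwrite("pics/w3.png",im);np.savez("w3.npz",R=s['ee_rot'],t=s['position'])
cv2.imwrite("pics/w3z.png",cv2.resize(im[200:350,220:420],None,fx=4,fy=4,interpolation=cv2.INTER_CUBIC))
im=arm.get_image("scene")[:,:,::-1];cv2.imwrite("pics/s3.png",im);cv2.imwrite("pics/s3z.png",cv2.resize(im[180:300,260:420],None,fx=5,fy=5,interpolation=cv2.INTER_CUBIC))
```

```text
5.3 [ 0.57684208 -0.1862083   0.06159712] [[ 9.95407093e-01  9.57325199e-02 -6.69008816e-05]
 [ 9.57325090e-02 -9.95407085e-01 -1.50798147e-04]
 [-8.10298982e-05  1.43700956e-04 -9.99999986e-01]] [-4.58984863  0.84800909  4.42823664] 0.01177531761281875
```

View pics/w3.png

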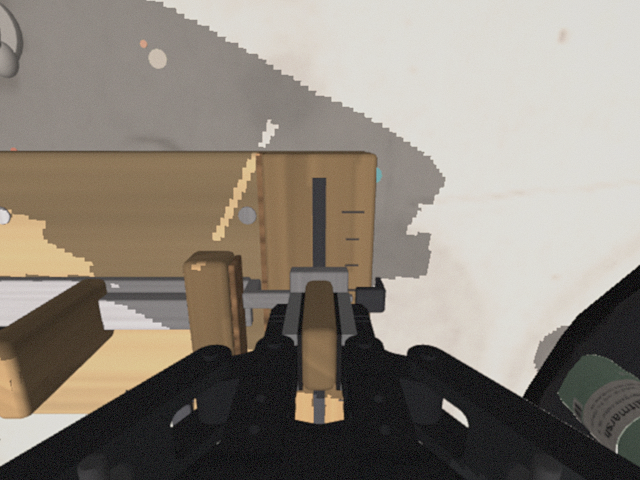

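View pics/s3z.png

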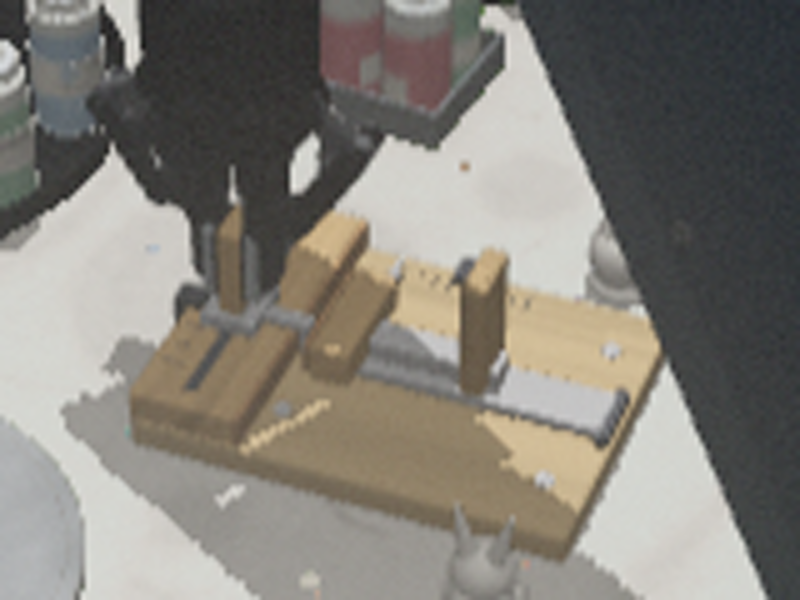

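{"op": "arm_command", "data": {
  "targets": [0,0,0,0,0,0,0,0,0,0,0,0,0,0,0,0,0,0,0,0,0,0,0,0,0,0,0,-0.02,0,0,0,0,-0.05,0,0,0,0,-0.08,0,0,0,0,-0.08,0,0,0,0,-0.08,0,0]
}}

```text
clock: 6.23
position: [0.5778, -0.1866, 0.1418]
ee_rot: [[0.995, 0.096, 0.003], [0.096, -0.995, -0.001], [0.003, 0.002, -1.0]]
force: [-0.1, 0.5, 0.1]
opening: 0.0431
```

Run:
```python
from bench import arm
import cv2,numpy as np
s=arm.get_state();print(s['clock'],s['position'],s['force'],s['opening'])
im=arm.get_image("wrist")[:,:,::-1];cv2.imwrite("pics/w4.png",im);np.savez("w4.npz",R=s['ee_rot'],t=s['position'])
cv2.imwrite("pics/w4z.png",cv2.resize(im[160:310,220:420],None,fx=4,fy=4,interpolation=cv2.INTER_CUBIC))
```

```text
6.2333 [ 0.5777538  -0.18655341  0.1418266 ] [-0.1140344   0.45478422  0.08753504] 0.043119314823390355
```

View pics/w4.png

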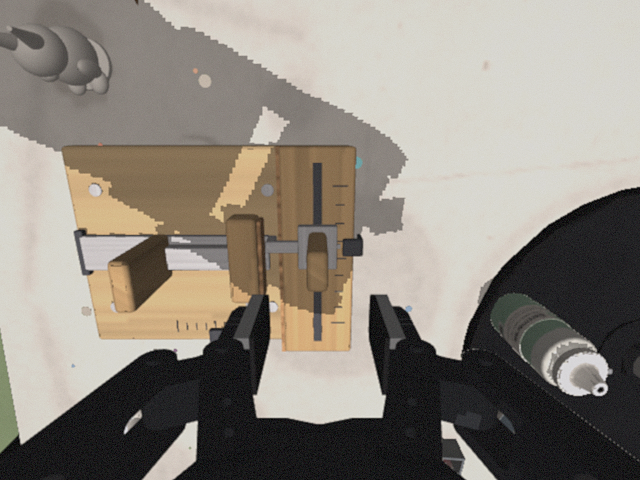

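View pics/w4z.png

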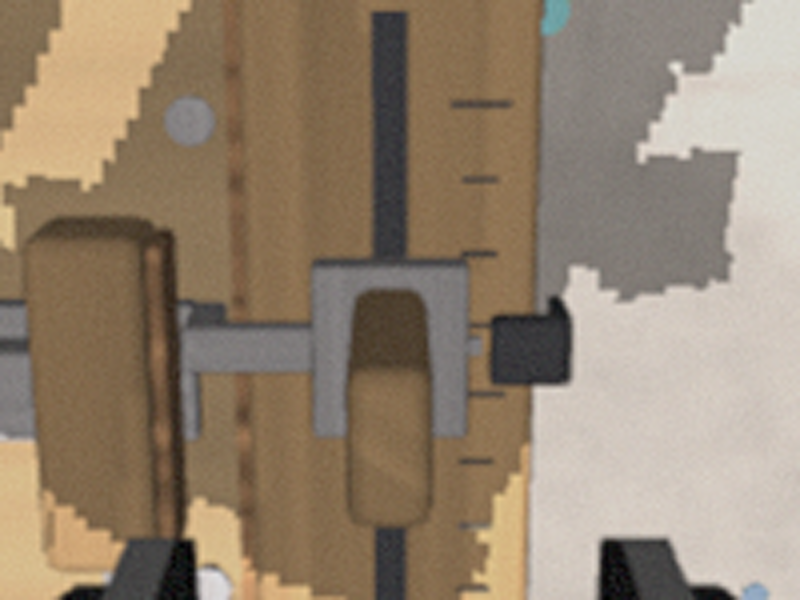

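Pointer at about (338,246) lies within the stop clip, which spans rows 239–256; its centre is near 247. The stop is set. The tab is next.

Run:
```python
from h import *
d=np.load('w4.npz');R,t=d['R'],d['t']
w=rayw((122.5,287),R,t,.088);print(w, R.T@(w-t))
```

```text
[ 0.47055148 -0.20481828  0.088     ] [-0.1086121   0.00785465  0.05352534]
```

{"op": "arm_command", "data": {
  "targets": [-0.03,0.002,0,0,0,-0.065,0.005,0,0,0,-0.095,0.008,0,0,0,-0.109,0.008,0,0,0,-0.109,0.008,0,0,0,-0.109,0.008,0.025,0,0,-0.109,0.008,0.05,0,0,-0.109,0.008,0.07,0,0,-0.109,0.008,0.08,0,0,-0.109,0.008,0.08,0,0]
}}

```text
clock: 7.12
position: [0.4685, -0.2039, 0.0578]
ee_rot: [[0.995, 0.096, -0.004], [0.096, -0.995, 0.002], [-0.004, -0.003, -1.0]]
force: [0.0, 0.1, 0.5]
opening: 0.0428
```

{"op": "arm_command", "data": {
  "targets": [0,0,0,0,-0.4,0,0,0,0,-1,0,0,0,0,-1,0,0,0,0,-1,0,0,0,0,-1,0,0,0,0,-1,0,0,0,0,-1,0,0,0,0,-1,0,0,0,0,-1,0,0,0,0,-1],
  "grip_force": 60
}}

```text
clock: 7.95
position: [0.4681, -0.2049, 0.0613]
ee_rot: [[0.995, 0.096, -0.002], [0.096, -0.995, -0.0], [-0.002, 0.0, -1.0]]
force: [-11.7, -4.0, 7.4]
opening: 0.0109
```

Run:
```python
from bench import arm
import cv2,numpy as np
s=arm.get_state();print(s['clock'],s['position'],s['force'],s['opening'])
im=arm.get_image("wrist")[:,:,::-1];cv2.imwrite("pics/w5.png",im);np.savez("w5.npz",R=s['ee_rot'],t=s['position'])
im=arm.get_image("scene")[:,:,::-1];cv2.imwrite("pics/s5z.png",cv2.resize(im[180:300,260:420],None,fx=5,fy=5,interpolation=cv2.INTER_CUBIC))
```

```text
7.95 [ 0.4681323  -0.20494125  0.06130869] [-11.67008667  -4.03025362   7.35317158] 0.010884992753893163
```

View pics/w5.png

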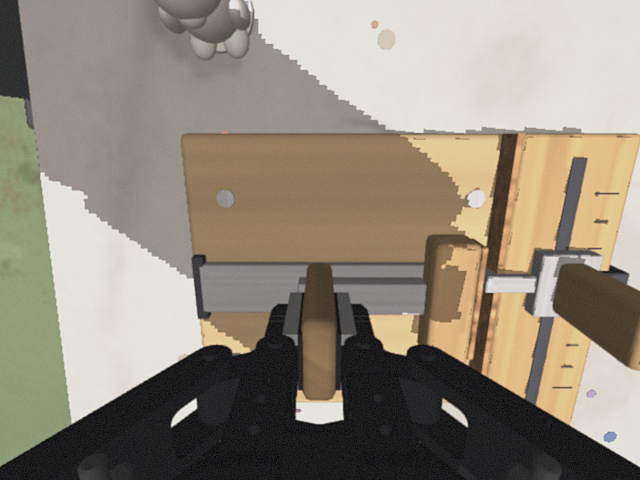

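View pics/s5z.png

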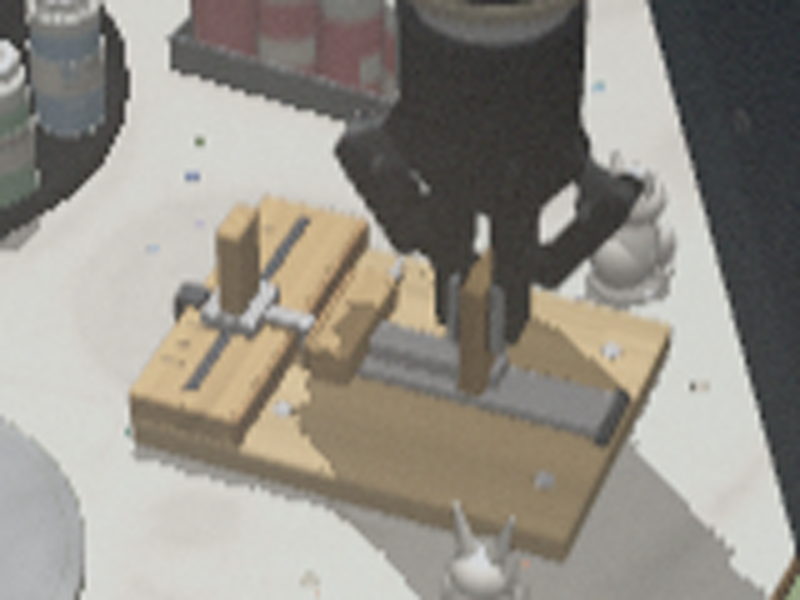

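{"op": "arm_command", "data": {
  "targets": [-0.003,0,0,0,-1,-0.007,0,0,0,-1,-0.011,0,0,0,-1,-0.015,0,0,0,-1,-0.019,0,0,0,-1,-0.023,0,0,0,-1,-0.026,0,0,0,-1,-0.028,0,0,0,-1,-0.028,0,0,0,-1,-0.028,0,0,0,-1]
}}

```text
clock: 8.88
position: [0.4429, -0.2075, 0.0613]
ee_rot: [[0.995, 0.095, 0.004], [0.095, -0.995, -0.001], [0.004, 0.002, -1.0]]
force: [8.1, 3.6, -3.4]
opening: 0.0117
```

```bash
cat > look.py <<'E'
from bench import arm
import cv2,numpy as np,sys
k=sys.argv[1]
s=arm.get_state();print(s['clock'],s['position'],s['force'],s['opening'])
im=arm.get_image("wrist")[:,:,::-1];cv2.imwrite(f"pics/w{k}.png",im);np.savez(f"w{k}.npz",R=s['ee_rot'],t=s['position'])
im=arm.get_image("scene")[:,:,::-1];cv2.imwrite(f"pics/s{k}.png",im);cv2.imwrite(f"pics/s{k}z.png",cv2.resize(im[180:300,260:420],None,fx=5,fy=5,interpolation=cv2.INTER_CUBIC))
im=arm.get_image("side")[:,:,::-1];cv2.imwrite(f"pics/d{k}z.png",cv2.resize(im[210:300,280:400],None,fx=6,fy=6,interpolation=cv2.INTER_CUBIC))
E
python3 look.py 6
```

```text
8.8833 [ 0.4428607  -0.20748329  0.06130012] [ 8.11586822  3.57420425 -3.3840388 ] 0.011673151163775316
```

View pics/w6.png

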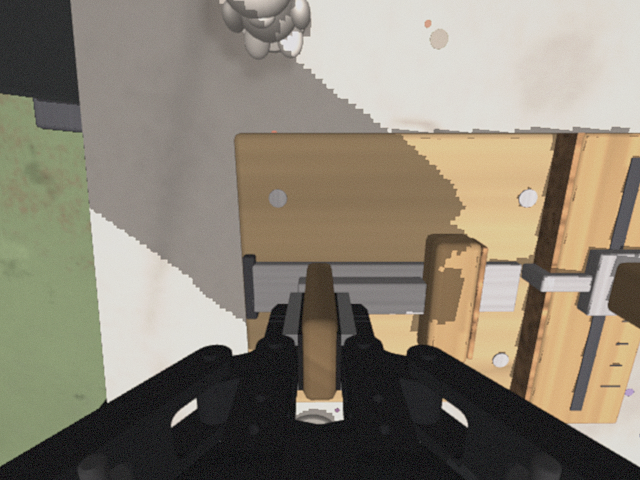

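View pics/s6z.png

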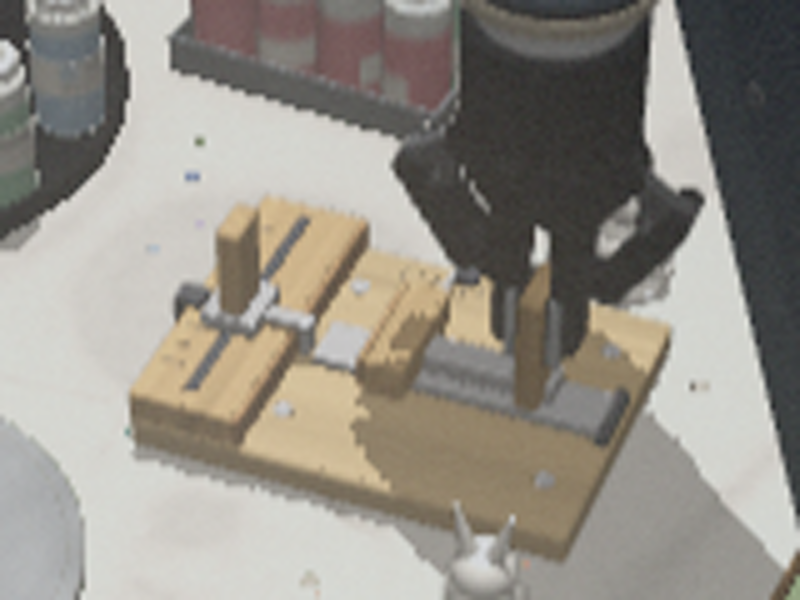

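View pics/d6z.png

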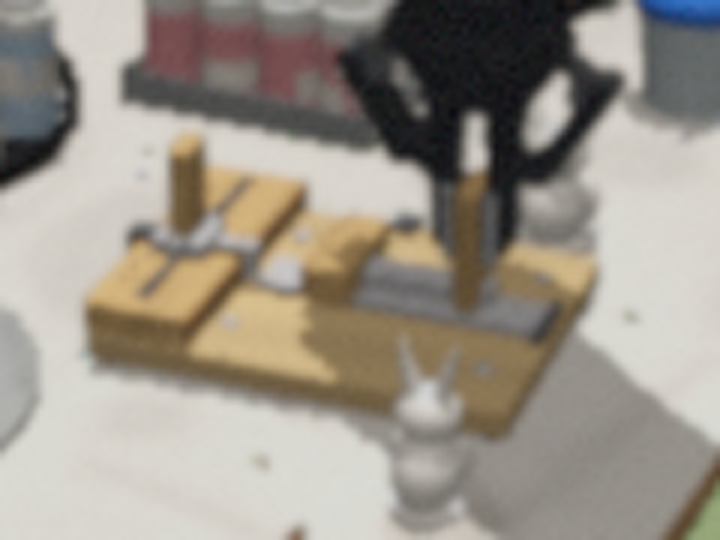

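{"op": "arm_command", "data": {
  "targets": [-0.001,0,0,0,-1,-0.002,0,0,0,-1,-0.003,0,0,0,-1,-0.003,0,0,0,-1,-0.003,0,0,0,-1,-0.003,0,0,0,-1,-0.003,0,0,0,-1,-0.003,0,0,0,-1,-0.003,0,0,0,-1,-0.003,0,0,0,-1]
}}

```text
clock: 9.87
position: [0.44, -0.2078, 0.0613]
ee_rot: [[0.995, 0.095, 0.004], [0.095, -0.995, -0.001], [0.004, 0.002, -1.0]]
force: [9.1, 3.6, -5.1]
opening: 0.0115
```

```bash
python3 look.py 7
python3 - <<'E'
from h import *
import cv2
im=cv2.imread('pics/s7.png')
cv2.imwrite('pics/s7p.png',cv2.resize(im[225:255,325:370],None,fx=16,fy=16,interpolation=cv2.INTER_CUBIC))
# expected pointer tip/clip projections, via measured offset from s0-like view
q=[.5232,-.2017,.0935]
print((proj(c2w(np.array([[5-28.5,-58,30],[-22.6,-70,25],[-28.6,-68,25],[-16.6,-68,25],[5,-58,30]])/1e3,q),'scene')-[325,225])*16)
E
```

```text
9.8667 [ 0.44000292 -0.20777271  0.0612854 ] [ 9.09160278  3.61627701 -5.0851932 ] 0.01146263724731225
[[443.32916267 148.75936955]
 [466.1797035  125.05369884]
 [500.7429021  143.2149268 ]
 [421.9305934  123.31119808]
 [256.02621974 101.32223319]]
```

View pics/s7p.png

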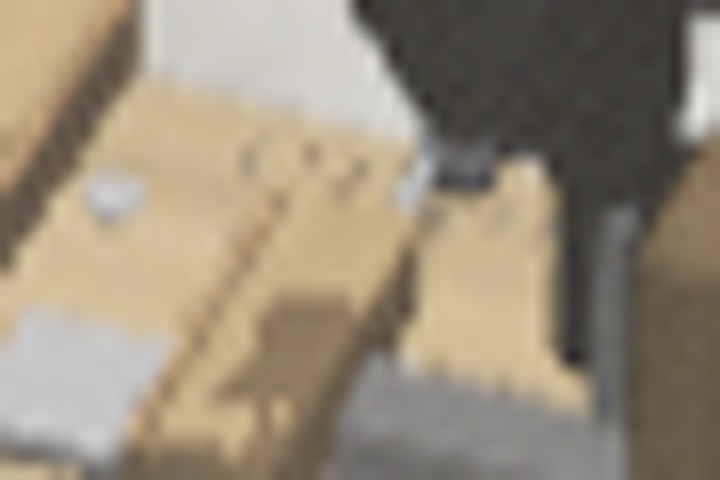

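View pics/s7z.png

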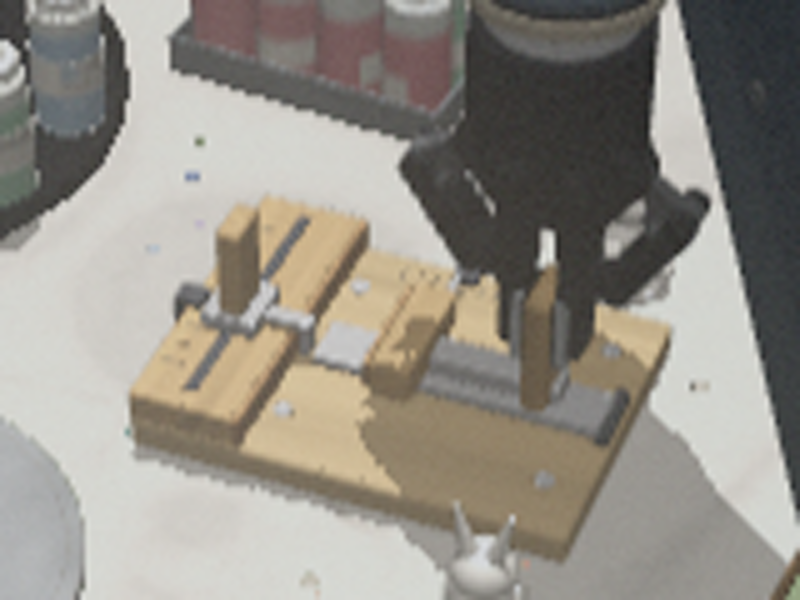

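View pics/w7.png

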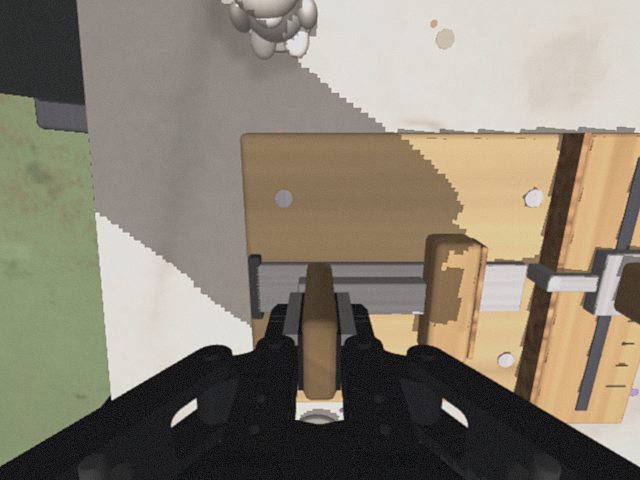

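Run:
```python
import cv2,numpy as np
o=[]
for k in (2,7):
    im=cv2.imread(f'pics/s{k}.png')[222:247,332:367]
    o.append(cv2.resize(im,None,fx=20,fy=11.5 and 20,interpolation=cv2.INTER_NEAREST))
cv2.imwrite('pics/cmp.png',cv2.resize(np.vstack(o),None,fx=.6,fy=.6,interpolation=cv2.INTER_AREA))
cv2.imwrite('pics/s7n.png',o[1])
cv2.imwrite('pics/s2n.png',o[0])
```

View pics/s2n.png

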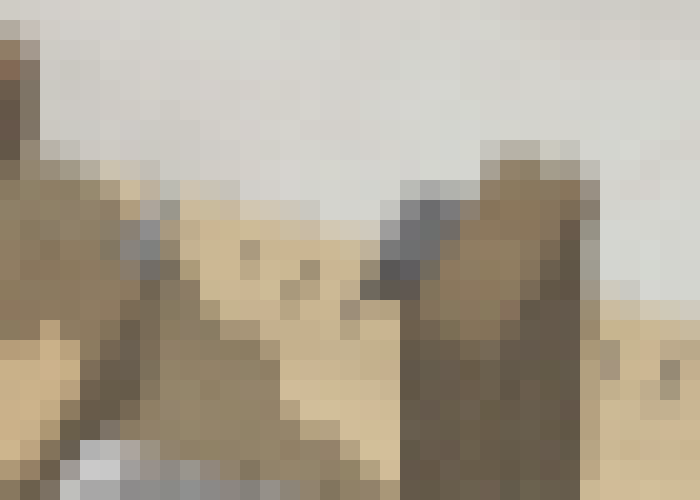

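View pics/s7n.png

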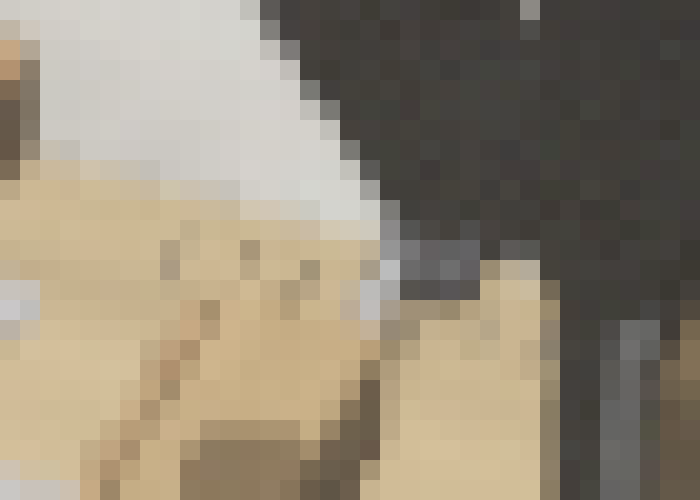

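Run:
```python
from h import *
q=[.5232,-.2017,.0935]
P=lambda a:((proj(c2w(np.array(a)/1e3,q),'scene')-[332,222])*20).round(0)
print('tip0,27,28.3,30',P([[5,-58,30],[-22,-58,30],[-23.3,-58,30],[-25,-58,30]]).tolist())
for y in (-62,-64,-66):print(y,P([[-28.6,y,20],[-16.6,y,20],[-28.6,y,25],[-16.6,y,25],[-28.6,-76,25],[-16.6,-76,25]]).tolist())
print('fence/board right corner', P([[30,-75,36],[30,-75,20]]).tolist())
```

```text
tip0,27,28.3,30 [[180.0, 187.0], [402.0, 243.0], [413.0, 246.0], [427.0, 249.0]]
-62 [[467.0, 304.0], [368.0, 279.0], [468.0, 270.0], [369.0, 245.0], [510.0, 198.0], [412.0, 173.0]]
-64 [[473.0, 293.0], [374.0, 268.0], [474.0, 260.0], [375.0, 235.0], [510.0, 198.0], [412.0, 173.0]]
-66 [[479.0, 283.0], [380.0, 258.0], [480.0, 249.0], [381.0, 224.0], [510.0, 198.0], [412.0, 173.0]]
fence/board right corner [[33.0, 9.0], [33.0, 118.0]]
```

Run:
```python
from bench import arm
s=arm.get_state();print(s['clock'],s['position'],s['force'],s['opening']);print(arm.sign_off())
```

```text
10.0167 [ 0.44002628 -0.20775054  0.06130114] [ 9.07770736  3.84299938 -4.43151412] 0.011454433620772664
the job is handed in; nothing more can be done
None
```

I slid the side stop about 42 mm along the fence to its clip and released it. After that I gripped the pull tab and drew the jaw out about 28 mm. I handed the job in at 10.0 s, with the gripper still holding the jaw at 60 N set grip.

**Stop:** after I let go and lifted clear, the wrist picture showed its pointer within about 1 mm of the middle of the clip. Later pictures show it had not moved.

**Jaw:**
- The wrist camera put the jaw's pointer about 28.3 mm from the middle of its clip before the pull, and the arm then moved 28.2 mm. The tab did not visibly slip in the gripper.
- The measured pull was steady at about 9 N, which fits the spring.
- The scene camera partly disagreed. It gave about 27 mm of travel, which still puts the pointer within about 1.5 mm of the middle. The clip allows 6 mm either side.
- That last view was coarse, with the gripper covering part of the clip.

**Things standing around:** the arm stayed clear of the loose pieces as far as I could judge. The rabbit looked unmoved in the later pictures. The cat was partly hidden behind the gripper at the end, and I did not re-measure the dish, pot or brush.

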